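Snap the sample carrier's lid home and hold the carrier up by its handle

ROBOT

A 6-joint arm with a two-finger parallel gripper is mounted at the origin on a cart in front of the work surface, level with it; the furniture and walls round the work are solid. World frame = base frame: x ahead of the robot, y to its left, z up, the work surface at z = 0. Lengths are in m, angles in rad, forces in N, time in s.
With the tool pointing down it reaches from about 0.35 to 0.775 m from the base axis. Payload 5.5 kg.
Tool frame: the origin (TCP) lies at the very end of the fingers, on their centre line; the grasp point (between the pads) lies 19 mm behind it; z points along the fingers, y is the line along which they close (so a half turn about z gives the same grasp; the last joint's range is limited). The gripper opens to 85 mm and grips with 20 to 120 N. Pads are 22 mm wide; open, the fingers measure 114 mm over their backs; the gripper's body (76 mm by 85 mm) begins 54 mm behind the grasp point. The pads swing forward as they close: fully open they stand 13 mm farther back than shut.
Start: joints at [1.099, 0.313, 0.046, 1.304, 0, 1.431], TCP at [0.187, 0.544, 0.231] pointing down, gripper open.
Joint ranges: [-2.76, 2.76], [-0.86, 1.69], [-1.03, 1.26], [-2.2, 2.34], [-1.47, 1.5], [-3.14, 3.14]. Speed limits (rad/s): [2.57, 2.57, 3.14, 3.14, 3.14, 3.14].

INTERFACE

Orientations are given as a unit quaternion [w, x, y, z].
In Python, from workcell import env, read_camera, get_calibration gives the robot as it stands.
- The arm moves only by the tool jog_arm, never from a script. Its argument "motion" is one flat list of numbers, 7 for each row, row after row: the shift along the tool's x, y, z as a fraction of full scale, then the turn, a rotation vector about the tool's x, y, z as a fraction of full scale, then the opening, from 0 (shut) to 1 (fully open). In form: [x, y, z, wx, wy, wz, grip, x, y, z, wx, wy, wz, grip, ...]. A call has 1 to 12 rows; each row is the pose to reach, as a shift and turn from the pose commanded when the call began, along the tool's axes at that moment; what a row does not reach only later rows make up. Full scale, the value 1, is 0.2 m for a shift and 90 degrees for a turn. A row lasts 1/8 s, in which the tool goes at most 62.5 mm and 10.7 degrees, less where a joint would pass 70% of its speed; a pose out of reach is approached as far as the arm can. A call with a number of a shift or a turn outside -1 to 1 is refused whole. A call with a gripper value outside its range is refused whole. The fingers move at their own pace and stop on an object; "newtons" is the grip in N (left out, the last holds). Time passes only in rows, so rows that repeat a pose let the fingers close. It gives the time, the measured TCP pose, the force, the opening and the grip force at its end, in the units of the state.
- env.get_state(): the state, without advancing time (a new reading comes with each control period).
- read_camera(name): name is "scene" or "top"; returns the picture (384x512x3 uint8, red, green, blue); there is no depth.
- get_calibration(name): a dict with "fx", "fy", "cx", "cy" (pixels), "world_from_camera" (4x4, takes a point from camera to world coordinates). Camera axes: x right, y down, z forward; pixel columns grow to the right and rows downward; lengths in m; the calibration is good to about 2 mm. A picture is of the moment at which its call begins. get_calibration takes no time and is no camera call.
- env.hand_in(): hands the job in; it is judged then, once.
The state is a dict: "clock": time; "joint_pos": joint angles; "qvel": joint speeds; "tau": joint torques, N m; "tcp_pos": TCP position; "orientation": TCP orientation; "wrist_force": force on the tool from outside, world axes, zero at the start; "ft_torque": the same for the moment, N m; "finger_gap": finger opening in m; "grip_force": force on a finger pad.
Only numpy, scipy, OpenCV 4.12 (cv2) and the standard library are available. Lean on these libraries where they do the work, as an engineer would, in place of code of your own. Each camera call takes 0.05 s, during which the arm holds its last target. There are 200 camera calls.

TASK

The clear lid of the sample carrier is only resting on its two end clips, so the handle on the lid would pull the lid off: press the lid straight down, while the carrier stands on the bench, until both clips have snapped under the beads and the lid sits flush on the rim. Then grip the handle on the lid and raise the whole carrier about 10 cm off the bench, keeping it level because it is full of vials, and finish while still holding it there by the handle, steady and level, with the lid on; leave the other things on the bench undisturbed.

Things in the scene. Friction and masses are not known exactly. Their poses are not given: they have to be found in the camera images.
- carrier_middle (a point): Middle (half-way up, 35 mm over its underside) of the sample carrier, a loose grey moulded tub 110 mm (its x) by 150 mm (its y) by 70 mm high with 4 mm walls, full of vials, 0.3 to 0.6 kg with them. z points up out of the tub. Each end (+y and -y) has a round latch bead 6 mm thick, 48 mm long, its axis 10 mm below the rim.
- rim (a point): Centre of the carrier's mouth, at the height of the top of its rim; axes as the carrier's.
- lid_seat (a point): Centre of the underside of the lid's plate (loose clear lid 116 x 154 x 5 mm, 0.12 kg, axes as the carrier's, with a 22 mm deep plug that enters the tub with 1.75 mm play). At the start it stands about 15 mm above rim, the lid resting on its clips; home, 0 to 1 mm above it. Some 6 to 10 N straight down on the middle of the handle snaps both clips; up to 25 N does no harm.
- grip (a point): Centre of the handle's grip bar, a white bar 14 mm wide (lid's x), 13 mm high, 100 mm long (lid's y), fixed across the middle of the lid 45 mm above lid_seat, with 33 mm of free space under it between its posts (80 mm apart). Press on its top; grip its sides, closing along the lid's x. Axes as the lid's. With the lid home it stands 115 mm above the bench.
- clip_left (a joint): Sprung clip on the lid's +y end, 40 mm wide, hanging 30 mm below the lid's plate: 0 rad = shut, about 0.2 while its hook is forced outward over the carrier's bead as the lid is pressed down, back to 0 when it has snapped under the bead. Also 0 at the start, when its sloping foot rests on top of the bead.
- clip_right (a joint): The same clip on the lid's -y end; same values.
- timer: bystander, loose: flat white bench timer 66 x 62 x 19 mm, origin under its base
- marker: bystander, loose: marker pen 130 mm long lying on the bench, origin under its middle
- waste_flask: bystander, loose: conical flask 65 mm wide, 110 mm high, origin under its base
- small_bottle: bystander, loose: slim white plastic bottle 39 mm wide, 119 mm high, origin under its base
- dish: bystander, loose: petri dish 62 mm wide, 14 mm high, origin under its base
- vial_out: bystander, loose: small brown vial 21 mm wide, 51 mm high, standing alone outside the carrier, origin under its base
- tubes: bystander, fixed: two-deck tube rack 62 x 190 x 62 mm with capped tubes, 110 mm high with them, origin under its middle

How it is judged:
By the outcome, as a careful person would: the job done as asked, in the order asked, and still so for the second after the job is handed in, while the arm keeps its last pose, push and grip.
It also fails if it takes over 40 s, if anything falls off the work surface, if the arm or the gripper's body presses on something with over 40 N, if the wrist force passes 120 N, or if a joint passes its speed limit or range.

## Working session

There is one attempt and no reset: what is moved stays moved. The work goes in short steps, Python scripts to look and compute and a tool call to move; the robot and the scene stay as the last step left them, time stands still between calls to the robot, and variables do not carry over. Pictures are saved under pics/ and viewed, at most 10 in all, crops included, and the job is handed in when it is done.

Besides the shell and the picture viewer there is one more tool, called after "Call:" by a JSON object that holds its "fn" and its "kwargs", one argument or row to a line. jog_arm: Moves the arm, as the interface text tells. Shift numbers are shares of 0.2 m and turn numbers shares of 90 degrees, none past 1 either way. Its arguments: {"type":"object","properties":{"motion":{"type":"array","items":{"type":"number"}},"newtons":{"type":"number"}},"required":["motion"]}

```bash
mkdir -p pics
cat > h.py <<'E'
import numpy as np, cv2
from workcell import env, read_camera, get_calibration
def snap(n,f):
    im=read_camera(n); cv2.imwrite('pics/'+f,im[:,:,::-1]); return im
def ray(n,u,v,z):
    c=get_calibration(n); T=np.array(c['world_from_camera'])
    d=T[:3,:3]@np.array([(u-c['cx'])/c['fx'],(v-c['cy'])/c['fy'],1]); o=T[:3,3]
    return o+d*(z-o[2])/d[2]
def proj(n,p):
    c=get_calibration(n); T=np.array(c['world_from_camera'])
    q=T[:3,:3].T@(np.array(p)-T[:3,3]); return q[0]/q[2]*c['fx']+c['cx'],q[1]/q[2]*c['fy']+c['cy']
E
python3 - <<'E'
from h import *
a=snap('scene','s0.png');b=snap('top','t0.png')
print(env.get_state())
for n in('scene','top'):
    c=get_calibration(n);print(c)
E
```

```text
{'clock': 0.1, 'joint_pos': array([1.09941280e+00, 3.13966187e-01, 4.50816443e-02, 1.30361587e+00,
       3.40486159e-08, 1.43120454e+00]), 'qvel': array([-4.55350166e-04, -1.43574139e-03,  5.43447852e-04,  1.09482949e-03,
        9.66991016e-04, -3.27809582e-05]), 'tau': array([ 2.83096204e-03, -4.81723487e+01,  2.99245334e+01,  1.27376779e-02,
       -1.24047460e-04,  1.38458887e-06]), 'tcp_pos': array([0.18708937, 0.54321747, 0.23047032]), 'orientation': array([-2.56274883e-04,  1.65135908e-01,  9.86270453e-01, -8.12587519e-04]), 'wrist_force': array([-0.20172625, -0.39225032, -0.3142089 ]), 'ft_torque': array([-0.02658936, -0.03254285,  0.05959234]), 'grip_force': 0.0, 'finger_gap': 0.08502808869196714}
{'fx': 424.64886095869815, 'fy': 424.64886095869815, 'cx': 264.42696296039344, 'cy': 194.89894401349744, 'world_from_camera': array([[ 0.90071534, -0.20048509,  0.38537981,  0.08952398],
       [-0.43431382, -0.39695145,  0.80857965, -1.02864469],
       [-0.0091311 , -0.89567588, -0.44461371,  0.67841422],
       [ 0.        ,  0.        ,  0.        ,  1.        ]])}
{'fx': 471.09358367433884, 'fy': 471.09358367433884, 'cx': 258.62733563485585, 'cy': 192.1323784220636, 'world_from_camera': array([[ 2.59666236e-02, -9.98880528e-01,  3.95401743e-02,
         5.14994278e-01],
       [-9.99531936e-01, -2.65829154e-02, -1.51412345e-02,
         4.64487669e-04],
       [ 1.61753775e-02, -3.91285002e-02, -9.99103257e-01,
         1.58415106e+00],
       [ 0.00000000e+00,  0.00000000e+00,  0.00000000e+00,
         1.00000000e+00]])}
```

View pics/s0.png

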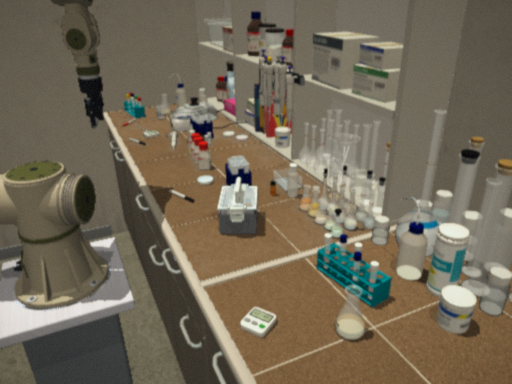

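View pics/t0.png

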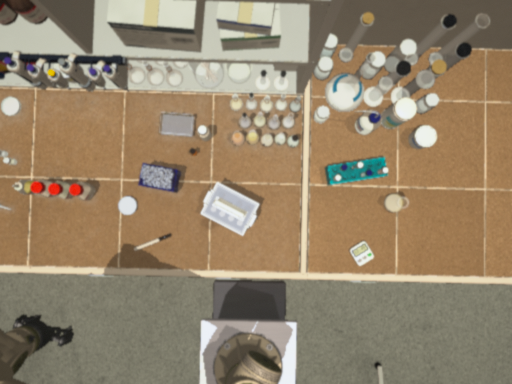

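The carrier is near (230,208) in the top view and (238,208) in the scene view. The white bar runs along the tub's long side, from about (214,200) to (248,218) in the top view. Next I'll measure the bar in both views.

Run:
```python
from h import *
b=cv2.imread('pics/t0.png');s=cv2.imread('pics/s0.png')
ct=cv2.resize(b[170:250,185:275],None,fx=5,fy=5,interpolation=cv2.INTER_CUBIC)
cs=cv2.resize(s[165:245,205:270],None,fx=5,fy=5,interpolation=cv2.INTER_CUBIC)
H=max(ct.shape[0],cs.shape[0]);cv2.imwrite('pics/c0.png',np.hstack([ct,cs]))
x0,y0=195,175
g=b[y0:245,x0:268].min(2)
for th in (200,215,225,235):
    m=(g>th).astype(np.uint8)
    cn=cv2.findContours(m,cv2.RETR_EXTERNAL,cv2.CHAIN_APPROX_NONE)[0]
    if not cn: continue
    c=max(cn,key=len);r=cv2.minAreaRect(c);print(th,cv2.contourArea(c),r)
    bx=cv2.boxPoints(r)+[x0,y0]
    P=np.array([ray('top',u,v,0.136) for u,v in bx])
    print(P.mean(0),np.linalg.norm(P[1]-P[0]),np.linalg.norm(P[2]-P[1]),[np.degrees(np.arctan2(*(P[i+1]-P[i])[1::-1])) for i in(0,1)])
```

```text
200 1714.0 ((34.31783676147461, 33.387027740478516), (53.791343688964844, 35.70745849609375), 27.407575607299805)
[0.52008255 0.06714531 0.136     ] 0.10945319935567205 0.1654035187830987 [np.float64(-25.663711356290698), np.float64(-115.9012372519474)]
215 1667.5 ((34.53362274169922, 33.38612365722656), (53.374549865722656, 35.21043395996094), 27.758541107177734)
[0.52010062 0.06648522 0.136     ] 0.10793178589349248 0.16412068308667008 [np.float64(-26.01740816901499), np.float64(-116.25207327584862)]
225 160.0 ((33.57162094116211, 35.42026901245117), (33.531951904296875, 6.2385029792785645), 27.897274017333984)
[0.51370869 0.06928345 0.136     ] 0.01911372649898575 0.10295293121685699 [np.float64(-26.207869015037595), np.float64(-116.38262819766206)]
235 25.0 ((33.49021530151367, 33.518680572509766), (28.177879333496094, 1.8982102870941162), 27.645973205566406)
[0.519529   0.06969796 0.136     ] 0.005817430245020046 0.08651107271492299 [np.float64(-25.96483826686789), np.float64(-116.13150209610038)]
```

View pics/c0.png

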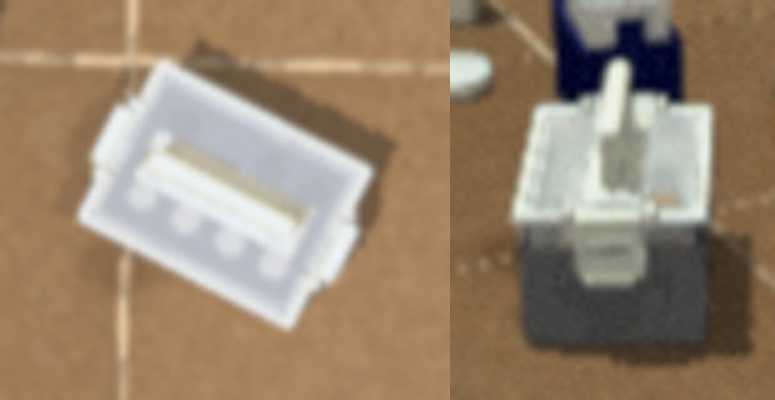

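The top crop shows the lid as a white-edged rectangle centred near (230,208.5). It has a bright 14 mm strip centred near (229,210.5) and a tan strip beside it, which is either shadow or part of the bar. I'll use the scene view to decide which.

Run:
```python
from h import *
yv=np.array([np.cos(np.radians(63.9)),np.sin(np.radians(63.9)),0]); xv=np.array([yv[1],-yv[0],0])
ct=cv2.resize(cv2.imread('pics/t0.png')[170:250,185:275],None,fx=6,fy=6,interpolation=cv2.INTER_CUBIC)
cs=cv2.resize(cv2.imread('pics/s0.png')[165:245,205:270],None,fx=6,fy=6,interpolation=cv2.INTER_CUBIC)
lid=ray('top',229.4,208.5,0.09);print('lid centre',lid)
def draw(im,n,o,c,hx,hy,z,col):
    p=[proj(n,[*(c[:2]+a*hx*xv[:2]+b*hy*yv[:2]),z]) for a,b in((1,1),(1,-1),(-1,-1),(-1,1))]
    cv2.polylines(im,[np.int32((np.array(p)-o+.5)*6)],True,col,1)
for im,n,o in((ct,'top',[185,170]),(cs,'scene',[205,165])):
    draw(im,n,o,lid,.058,.077,.09,(0,255,0))
    draw(im,n,o,lid,.007,.05,.1365,(0,0,255))
    draw(im,n,o,np.array([.5137,.0693]),.007,.05,.1365,(255,0,0))
    draw(im,n,o,lid,.055,.075,.0,(0,255,255))
cv2.imwrite('pics/c1.png',np.hstack([ct[:480],cs[:480]])[:, :800])
```

```text
lid centre [0.51980463 0.06901662 0.09      ]
```

View pics/c1.png

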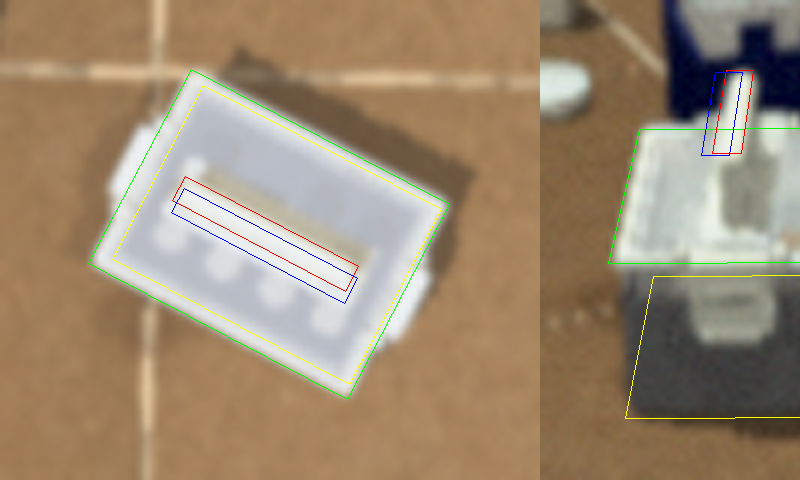

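The scene view agrees with the lid-centred (red) bar, so the tan strip is shadow. I estimate the grip at about (0.518, 0.069), with the bar along 63.9° yaw and its top at about z = 0.1365. I'll move above it now with the fingers shut.

Call:
{"fn": "jog_arm", "kwargs": {
  "motion": [-0.2, -0.15, 0, 0, 0, 0.1, 0, -0.4, -0.3, 0, 0, 0, 0.2, 0, -0.6, -0.44, 0, 0, 0, 0.3, 0, -0.8, -0.58, 0, 0, 0, 0.4, 0, -0.8, -0.58, 0, 0, 0, 0.5, 0, -0.8, -0.58, 0, 0, 0, 0.5, 0],
  "newtons": 40
}}

```text
clock: 0.85
tcp_pos: [0.301, 0.3812, 0.2311]
orientation: [-0.0, 0.53, 0.848, -0.0]
wrist_force: [-0.5, 0.7, -0.5]
finger_gap: 0.0002
grip_force: 0.0
```

```bash
cat >> h.py <<'E'
from scipy.spatial.transform import Rotation as Ro
def go(p,yaw):
    "target TCP p, tool-x yaw deg, tool down -> motion fractions from the measured pose"
    s=env.get_state(); R=Ro.from_quat(np.roll(s['orientation'],-1))
    c,k=np.cos(np.radians(yaw)),np.sin(np.radians(yaw))
    G=Ro.from_matrix(np.array([[c,k,0],[k,-c,0],[0,0,-1.]]))
    print('t',s['clock'],'tcp',s['tcp_pos'].round(4),'F',s['wrist_force'].round(1),'M',s['ft_torque'].round(2),'gap',round(s['finger_gap'],4),'grip',round(s['grip_force'],1))
    print('shift',(R.inv().apply(np.array(p)-s['tcp_pos'])/.2).round(3),'turn',((R.inv()*G).as_rotvec()/(np.pi/2)).round(3))
E
python3 -c "
from h import *
go([.518,.069,.17],63.9)"
```

```text
t 0.85 tcp [0.301  0.3812 0.2311] F [-0.5  0.7 -0.5] M [-0.05  0.07  0.06] gap 0.0002 grip 0.0
shift [-1.879  0.291  0.305] turn [-0.     0.     0.579]
```

Call:
{"fn": "jog_arm", "kwargs": {
  "motion": [-0.25, 0.04, 0, 0, 0, 0.1, 0, -0.5, 0.08, 0, 0, 0, 0.2, 0, -0.75, 0.12, 0, 0, 0, 0.3, 0, -0.95, 0.15, 0, 0, 0, 0.4, 0, -0.95, 0.15, 0, 0, 0, 0.5, 0, -0.95, 0.15, 0, 0, 0, 0.58, 0, -0.95, 0.15, 0, 0, 0, 0.58, 0]
}}

```text
clock: 1.72
tcp_pos: [0.4108, 0.2247, 0.231]
orientation: [-0.0, 0.848, 0.53, -0.0]
wrist_force: [0.6, 0.0, -0.4]
finger_gap: 0.0001
grip_force: 0.0
```

```bash
python3 -c "
from h import *
go([.518,.069,.17],63.9)"
```

```text
t 1.725 tcp [0.4108 0.2247 0.231 ] F [ 0.6  0.  -0.4] M [ 0.02 -0.01  0.01] gap 0.0001 grip 0.0
shift [-0.465  0.822  0.305] turn [-0.     0.     0.002]
```

Call:
{"fn": "jog_arm", "kwargs": {
  "motion": [-0.12, 0.2, 0, 0, 0, 0, 0, -0.24, 0.41, 0, 0, 0, 0, 0, -0.35, 0.62, 0, 0, 0, 0, 0, -0.465, 0.82, 0.1, 0, 0, 0, 0, -0.465, 0.82, 0.2, 0, 0, 0, 0, -0.465, 0.82, 0.3, 0, 0, 0, 0, -0.465, 0.82, 0.305, 0, 0, 0, 0]
}}

```text
clock: 2.6
tcp_pos: [0.5158, 0.0688, 0.1687]
orientation: [-0.001, 0.848, 0.53, -0.001]
wrist_force: [-0.6, -0.7, 0.2]
finger_gap: -0.0
grip_force: 0.0
```

Run:
```python
from h import *
go([.518,.069,.14],63.9)
a=snap('scene','s1.png');b=snap('top','t1.png')
ct=cv2.resize(b[160:250,180:280,::-1],None,fx=4,fy=4,interpolation=cv2.INTER_CUBIC)
cs=cv2.resize(a[145:235,190:290,::-1],None,fx=4,fy=4,interpolation=cv2.INTER_CUBIC)
cv2.imwrite('pics/c2.png',np.hstack([ct,cs]))
```

```text
t 2.6 tcp [0.5158 0.0688 0.1687] F [-0.6 -0.7  0.2] M [-0.    0.01 -0.02] gap -0.0 grip 0.0
shift [0.006 0.01  0.143] turn [-0.002  0.001  0.001]
```

View pics/c2.png

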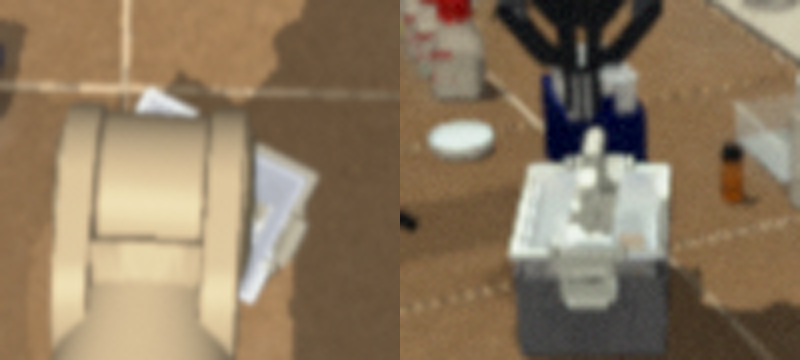

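The scene crop shows the closed fingertips at about px (235,175), and the bar's far end at about (239,177). I'll check the calibration by projecting the measured TCP.

Run:
```python
from h import *
s=env.get_state()['tcp_pos'];print(proj('scene',s))
a=cv2.imread('pics/s1.png')
L,Rr=proj('scene',s+[-.02,0,0]),proj('scene',s+[.02,0,0]);print(L,Rr)
yv=np.array([np.cos(np.radians(63.9)),np.sin(np.radians(63.9)),0]);xv=np.array([yv[1],-yv[0],0])
for d in(-.05,0,.05):print('bar',d,proj('scene',np.array([.52,.069,.1365])+d*yv))
print('px per mm along xv',np.array(proj('scene',np.array([.53,.069,.1365])))-proj('scene',[.52,.069,.1365]))
g=a.min(2)[168:204,225:252]
for r,row in zip(range(168,204),g):print(r,*row)
```

```text
(np.float64(235.52939757691956), np.float64(172.81745412330042))
(np.float64(229.33217173516488), np.float64(174.02385496701655)) (np.float64(241.65232264491323), np.float64(171.62551725402108))
bar -0.05 (np.float64(235.7624551512969), np.float64(190.00454793993413))
bar 0 (np.float64(236.856471427249), np.float64(182.87959724590206))
bar 0.05 (np.float64(237.8773163811878), np.float64(176.23118613635484))
px per mm along xv [ 3.02807671 -0.62010575]
168 57 24 29 62 104 106 58 41 71 79 63 83 72 34 29 61 90 91 92 116 127 127 134 117 94 77 76
169 59 21 16 42 80 96 56 43 72 81 64 83 75 37 26 30 42 41 64 108 121 130 129 117 90 80 80
170 59 21 6 26 55 78 47 38 74 83 68 87 77 40 17 17 8 11 50 103 126 128 126 108 78 68 79
171 63 32 11 8 24 44 42 45 72 79 64 83 78 42 16 11 0 12 45 99 122 127 120 100 60 60 71
172 60 30 8 5 9 22 40 55 80 84 59 80 77 39 17 11 5 6 36 80 100 104 99 75 39 44 62
173 62 31 4 6 5 15 47 84 88 83 63 76 78 37 13 1 0 3 19 45 61 53 48 37 20 28 64
174 72 41 6 3 0 0 36 71 78 68 51 55 61 28 7 8 6 0 0 17 24 14 16 12 4 26 58
175 98 51 5 0 1 0 15 32 41 35 23 32 35 19 11 7 11 0
[... 2162 characters left out ...]
 195 194 193 190 194 195 198
198 188 193 197 197 203 204 200 180 156 151 134 129 130 124 120 127 135 142 165 190 191 185 184 185 187 193 197
199 191 195 199 202 208 209 204 175 146 139 134 131 136 129 116 131 133 140 163 186 186 182 180 179 180 191 193
200 191 197 197 203 208 214 203 180 161 155 137 133 131 127 127 132 134 139 163 181 179 178 178 178 180 187 196
201 196 195 198 201 208 217 215 211 211 199 160 136 128 128 128 132 131 139 167 184 182 182 178 177 180 184 194
202 194 196 198 200 207 214 221 229 231 227 189 156 137 142 148 144 134 145 167 186 179 179 177 178 177 183 197
203 195 195 197 202 209 211 221 233 234 233 223 192 174 187 191 179 159 163 174 180 163 163 164 167 166 174 194
```

Relative to the tip, the bar sits a few mm towards +x, so I'll aim at (0.520, 0.0685). Next I descend to just above the bar.

Call:
{"fn": "jog_arm", "kwargs": {
  "motion": [0.003, 0.01, 0.05, 0, 0, 0, 0, 0.003, 0.01, 0.1, 0, 0, 0, 0, 0.003, 0.01, 0.14, 0, 0, 0, 0, 0.003, 0.01, 0.14, 0, 0, 0, 0, 0.003, 0.01, 0.14, 0, 0, 0, 0]
}}

```text
clock: 3.32
tcp_pos: [0.5192, 0.068, 0.1424]
orientation: [-0.0, 0.849, 0.528, 0.0]
wrist_force: [-0.5, 0.2, -0.2]
finger_gap: 0.0001
grip_force: 0.0
```

Run:
```python
from h import *
go([.520,.0685,.1215],63.9)
a=snap('scene','s2.png')
cv2.imwrite('pics/c3.png',cv2.resize(a[145:225,195:275,::-1],None,fx=7,fy=7,interpolation=cv2.INTER_CUBIC))
```

```text
t 3.325 tcp [0.5192 0.068  0.1424] F [-0.5  0.2 -0.2] M [-0.03 -0.01  0.06] gap 0.0001 grip 0.0
shift [0.004 0.002 0.104] turn [ 0.    -0.    -0.001]
```

View pics/c3.png

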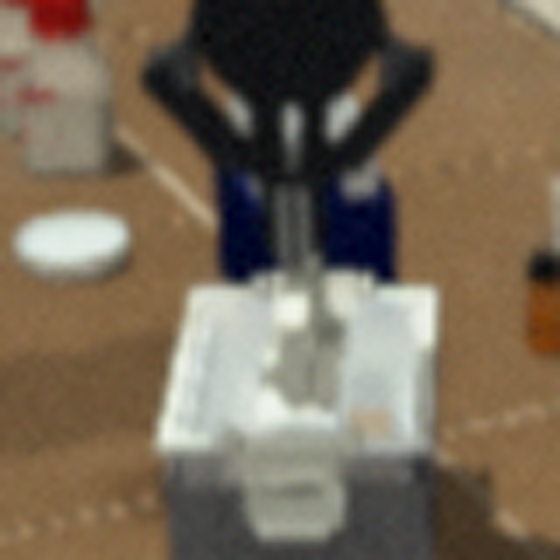

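The tip is over the bar, about 1–2 mm towards -x of its middle. I'll correct that and press in small steps while watching the force.

Call:
{"fn": "jog_arm", "kwargs": {
  "motion": [0.003, 0.008, 0.01, 0, 0, 0, 0, 0.003, 0.008, 0.02, 0, 0, 0, 0, 0.003, 0.008, 0.03, 0, 0, 0, 0, 0.003, 0.008, 0.035, 0, 0, 0, 0, 0.003, 0.008, 0.04, 0, 0, 0, 0, 0.003, 0.008, 0.04, 0, 0, 0, 0]
}}

```text
clock: 4.12
tcp_pos: [0.5211, 0.0679, 0.1345]
orientation: [0.0, 0.849, 0.528, 0.0]
wrist_force: [0.9, -0.9, 2.6]
finger_gap: -0.0
grip_force: 1.3
```

Call:
{"fn": "jog_arm", "kwargs": {
  "motion": [0, 0, 0.01, 0, 0, 0, 0, 0, 0, 0.02, 0, 0, 0, 0, 0, 0, 0.03, 0, 0, 0, 0, 0, 0, 0.03, 0, 0, 0, 0]
}}

```text
clock: 4.62
tcp_pos: [0.5212, 0.068, 0.1284]
orientation: [0.0, 0.849, 0.528, 0.0]
wrist_force: [0.1, 0.4, 2.8]
finger_gap: -0.0003
grip_force: 1.5
```

Call:
{"fn": "jog_arm", "kwargs": {
  "motion": [0, 0, 0.01, 0, 0, 0, 0, 0, 0, 0.02, 0, 0, 0, 0, 0, 0, 0.03, 0, 0, 0, 0, 0, 0, 0.03, 0, 0, 0, 0]
}}

```text
clock: 5.12
tcp_pos: [0.5204, 0.0679, 0.1218]
orientation: [-0.0, 0.849, 0.528, -0.0]
wrist_force: [0.0, 1.1, 0.2]
finger_gap: -0.0003
grip_force: 0.0
```

Call:
{"fn": "jog_arm", "kwargs": {
  "motion": [0, 0, 0.005, 0, 0, 0, 0, 0, 0, 0.01, 0, 0, 0, 0, 0, 0, 0.015, 0, 0, 0, 0, 0, 0, 0.015, 0, 0, 0, 0]
}}

```text
clock: 5.62
tcp_pos: [0.5207, 0.0678, 0.1215]
orientation: [0.0, 0.849, 0.528, 0.0]
wrist_force: [-5.6, 0.4, 15.9]
finger_gap: -0.0005
grip_force: 8.2
```

Run:
```python
from h import *
go([.520,.0685,.1215],63.9)
a=snap('scene','s3.png')
cv2.imwrite('pics/c4.png',cv2.resize(a[145:245,195:275,::-1],None,fx=6,fy=6,interpolation=cv2.INTER_CUBIC))
```

```text
t 5.625 tcp [0.5207 0.0678 0.1215] F [-5.6  0.4 15.9] M [-0.03  1.29 -0.04] gap -0.0005 grip 8.2
shift [ 0.001 -0.005 -0.   ] turn [ 0.001 -0.    -0.001]
```

View pics/c4.png

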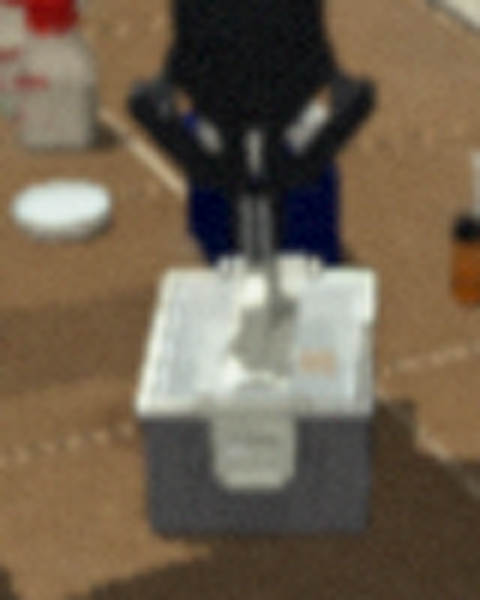

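There is a firm stop at exactly the home height (0.1215) with 16 N, and the picture shows the lid flush. I'll give it one slightly firmer push, then lift clear and open the fingers.

Call:
{"fn": "jog_arm", "kwargs": {
  "motion": [0, 0, 0.004, 0, 0, 0, 0, 0, 0, 0.004, 0, 0, 0, 0]
}}

```text
clock: 5.92
tcp_pos: [0.5208, 0.0678, 0.1214]
orientation: [0.001, 0.849, 0.528, 0.001]
wrist_force: [-8.2, -0.8, 21.5]
finger_gap: -0.0
grip_force: 10.7
```

Call:
{"fn": "jog_arm", "kwargs": {
  "motion": [0, 0, -0.05, 0, 0, 0, 0, 0, 0, -0.15, 0, 0, 0, 0, 0, 0, -0.25, 0, 0, 0, 0, 0, 0, -0.25, 0, 0, 0, 1, 0, 0, -0.25, 0, 0, 0, 1, 0, 0, -0.25, 0, 0, 0, 1, 0, 0, -0.25, 0, 0, 0, 1, 0, 0, -0.25, 0, 0, 0, 1]
}}

```text
clock: 6.92
tcp_pos: [0.5207, 0.0678, 0.1681]
orientation: [-0.0, 0.849, 0.528, -0.0]
wrist_force: [1.2, -0.5, -0.1]
finger_gap: 0.0854
grip_force: 0.0
```

Run:
```python
from h import *
go([.5205,.068,.096],63.9)
a=snap('scene','s4.png')
cv2.imwrite('pics/c5.png',cv2.resize(a[145:245,195:275,::-1],None,fx=6,fy=6,interpolation=cv2.INTER_CUBIC))
```

```text
t 6.925 tcp [0.5207 0.0678 0.1681] F [ 1.2 -0.5 -0.1] M [-0.02  0.01  0.08] gap 0.0854 grip 0.0
shift [ 0.    -0.001  0.36 ] turn [-0.     0.    -0.001]
```

View pics/c5.png

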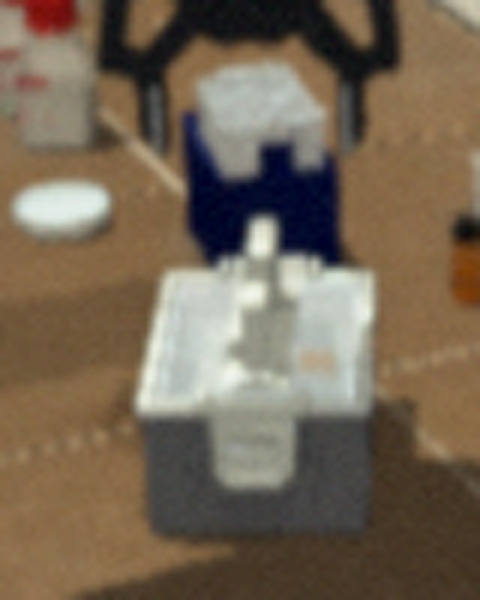

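The lid looks flush at both ends, and the bar middle (crop 259) is about 1 px right of the finger middle (252). I'll shift about 3 mm along tool y, descend and close gently.

Call:
{"fn": "jog_arm", "kwargs": {
  "motion": [0, 0.015, 0.07, 0, 0, 0, 1, 0, 0.015, 0.15, 0, 0, 0, 1, 0, 0.015, 0.25, 0, 0, 0, 1, 0, 0.015, 0.33, 0, 0, 0, 1, 0, 0.015, 0.36, 0, 0, 0, 1, 0, 0.015, 0.36, 0, 0, 0, 1]
}}

```text
clock: 7.72
tcp_pos: [0.5232, 0.0665, 0.0959]
orientation: [-0.0, 0.849, 0.528, -0.0]
wrist_force: [-0.1, 0.1, 0.4]
finger_gap: 0.0855
grip_force: 0.0
```

Call:
{"fn": "jog_arm", "kwargs": {
  "motion": [0, 0, 0, 0, 0, 0, 0.5, 0, 0, 0, 0, 0, 0, 0.3, 0, 0, 0, 0, 0, 0, 0.2, 0, 0, 0, 0, 0, 0, 0.1, 0, 0, 0, 0, 0, 0, 0, 0, 0, 0, 0, 0, 0, 0, 0, 0, 0, 0, 0, 0, 0],
  "newtons": 30
}}

```text
clock: 8.6
tcp_pos: [0.5231, 0.0668, 0.0967]
orientation: [-0.0, 0.849, 0.529, -0.0]
wrist_force: [-3.9, 1.6, 5.1]
finger_gap: 0.0136
grip_force: 33.2
```

Gripped at 13.6 mm. I'll tighten the grip, then lift slowly.

Call:
{"fn": "jog_arm", "kwargs": {
  "motion": [0, 0, 0, 0, 0, 0, 0, 0, 0, 0, 0, 0, 0, 0, 0, 0, -0.005, 0, 0, 0, 0, 0, 0, -0.015, 0, 0, 0, 0, 0, 0, -0.03, 0, 0, 0, 0, 0, 0, -0.05, 0, 0, 0, 0, 0, 0, -0.075, 0, 0, 0, 0, 0, 0, -0.1, 0, 0, 0, 0, 0, 0, -0.1, 0, 0, 0, 0, 0, 0, -0.1, 0, 0, 0, 0],
  "newtons": 90
}}

```text
clock: 9.85
tcp_pos: [0.5235, 0.0665, 0.1165]
orientation: [0.0, 0.849, 0.528, 0.0]
wrist_force: [0.3, -0.5, -5.4]
finger_gap: 0.0124
grip_force: 87.8
```

Run:
```python
from h import *
go([.5205,.068,.196],63.9)
a=snap('scene','s5.png')
cv2.imwrite('pics/c6.png',cv2.resize(a[135:245,190:280,::-1],None,fx=5,fy=5,interpolation=cv2.INTER_CUBIC))
```

```text
t 9.85 tcp [0.5235 0.0665 0.1165] F [ 0.3 -0.5 -5.4] M [-0.02  0.02 -0.02] gap 0.0124 grip 87.8
shift [-0.    -0.017 -0.397] turn [ 0.    -0.    -0.001]
```

View pics/c6.png

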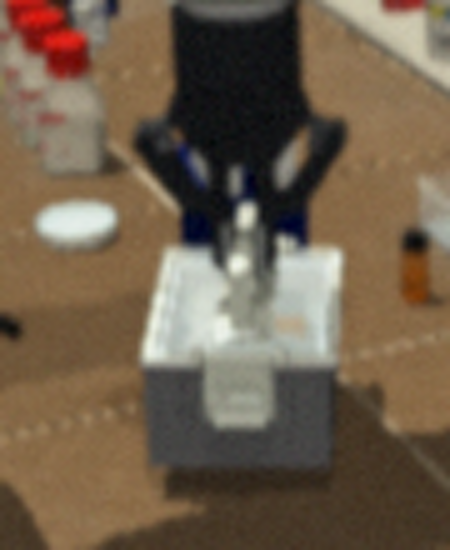

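The whole carrier is up: the load is 5.4 N, there is almost no moment and the lid is flush. I'll raise it the remaining 8 cm.

Call:
{"fn": "jog_arm", "kwargs": {
  "motion": [0, 0, -0.02, 0, 0, 0, 0, 0, 0, -0.06, 0, 0, 0, 0, 0, 0, -0.11, 0, 0, 0, 0, 0, 0, -0.16, 0, 0, 0, 0, 0, 0, -0.21, 0, 0, 0, 0, 0, 0, -0.26, 0, 0, 0, 0, 0, 0, -0.31, 0, 0, 0, 0, 0, 0, -0.35, 0, 0, 0, 0, 0, 0, -0.38, 0, 0, 0, 0, 0, 0, -0.395, 0, 0, 0, 0, 0, 0, -0.4, 0, 0, 0, 0, 0, 0, -0.4, 0, 0, 0, 0]
}}

```text
clock: 11.4
tcp_pos: [0.5234, 0.0665, 0.1963]
orientation: [-0.0, 0.849, 0.528, -0.0]
wrist_force: [-0.5, 0.1, -6.7]
finger_gap: 0.0122
grip_force: 87.9
```

Call:
{"fn": "jog_arm", "kwargs": {
  "motion": [0, 0, 0, 0, 0, 0, 0, 0, 0, 0, 0, 0, 0, 0, 0, 0, 0, 0, 0, 0, 0, 0, 0, 0, 0, 0, 0, 0, 0, 0, 0, 0, 0, 0, 0, 0, 0, 0, 0, 0, 0, 0]
}}

```text
clock: 12.15
tcp_pos: [0.5236, 0.0665, 0.1965]
orientation: [0.0, 0.849, 0.528, 0.0]
wrist_force: [-0.1, 0.5, -5.2]
finger_gap: 0.0122
grip_force: 87.8
```

Run:
```python
from h import *
go([.5235,.0665,.196],63.9)
a=snap('scene','s6.png')
cv2.imwrite('pics/c7.png',cv2.resize(a[100:250,170:300,::-1],None,fx=4,fy=4,interpolation=cv2.INTER_CUBIC))
```

```text
t 12.15 tcp [0.5236 0.0665 0.1965] F [-0.1  0.5 -5.2] M [-0.   -0.06  0.  ] gap 0.0122 grip 87.8
shift [-0.    -0.     0.003] turn [ 0.    -0.    -0.001]
```

View pics/c7.png

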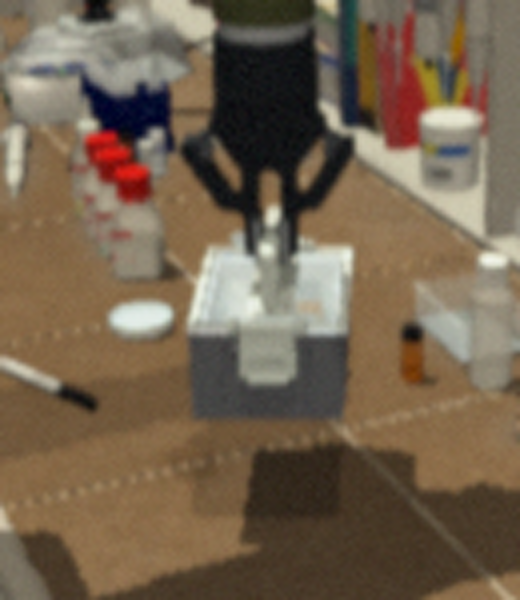

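The carrier hangs level with the lid flush (lid at about crop (270,290)). It is 10 cm up and steady, and the bystanders are untouched. I'm handing it in.

```bash
python3 -c "
from h import *
print(env.hand_in())"
```

```text
the job is handed in; nothing more can be done
None
```

The job is handed in: the lid snapped home (firm stop at its flush height under about 21 N), and the arm is holding the whole carrier by the handle, level and steady, 10 cm above the bench, with the other things in view on the bench undisturbed.

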